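# Post the green lunch tag

## Robot

A 7-joint arm with a two-finger parallel gripper is mounted at the origin on a cart in front of the work surface, level with it; the furniture and walls round the work are solid. World frame = base frame: x ahead of the robot, y to its left, z up, the work surface at z = 0. Lengths are in m, angles in degrees, forces in N, time in s.
With the tool pointing down it reaches from about 0.425 to 0.95 m from the base axis. Payload 4.7 kg.
Tool frame: the origin (TCP) lies midway between the tips of the shut fingers; the grasp point (between the pads) lies manip.grasp_offset behind it (manip.grasp_offset is the distance from the TCP to the grasp point, in m); z points along the fingers, y is the line along which they close (so a half turn about z gives the same grasp; the last joint's range is limited). The gripper opens to 85 mm and grips with 20 to 120 N. Pads are 22 mm wide; open, the fingers measure 114 mm over their backs; the gripper's body (76 mm by 85 mm) begins 54 mm behind the grasp point. The pads swing forward as they close: fully open they stand 13 mm farther back than shut.
Start: joints at [73.803, 26.849, -2.785, 87.806, 1.381, 65.374, -4.715], TCP at [0.17, -0.653, 0.231] pointing down, gripper open.
Joint ranges: [-148.3, 148.3], [-19.14, 114.17], [-79.39, 73.82], [5.75, 140.21], [-59.74, 239.74], [12.07, 113.84], [-152.46, 152.46]. Speed limits (degrees/s): [147.25, 147.25, 180, 180, 180, 180, 180].

## Interface

Orientations are given as [roll, pitch, yaw] about the fixed x, y, z axes, in that order (R = Rz(yaw) Ry(pitch) Rx(roll)).
In Python, from station import status, cams, ticket, finder, manip gives the robot as it stands. The module is installed in compiled form; this text tells all that it offers.
- The arm moves only by the tool arm_command, never from a script. Its arguments are lists of equal length, an entry for each row: "delta_pos": the shift along the world's x, y, z in m, a list of three; "rot": the turn, a rotation vector about the world's x, y, z in degrees, a list of three; "claw": the opening in per cent of the stroke, from 0 (shut) to 100 (fully open). A call has 1 to 12 rows; each row is the pose to reach, as a shift and turn from the pose commanded when the call began; what a row does not reach only later rows make up. A row lasts 1/8 s, in which the tool goes at most 62.5 mm and 10.7 degrees, less where a joint would pass 70% of its speed; a pose out of reach is approached as far as the arm can. A call with a gripper value outside its range is refused whole. The fingers move at their own pace and stop on an object; "squeeze" is the grip in N (left out, the last holds). Time passes only in rows, so rows that repeat a pose let the fingers close. It gives the time, the measured TCP pose, the force, the opening and the grip force at its end, in the units of the state.
- status.get_obs(): the state, without advancing time (a new reading comes with each control period).
- cams.read_camera(name): name is "scene" or "top" or "wrist"; returns a dict with "image" (420x560x3 uint8, red, green, blue), "vfov" (degrees; the focal length in pixels is half the picture's height over the tangent of half this angle, whatever the lens; pixels are square), "cx", "cy" (the principal point, pixels), "dist_coeffs" ([k1, k2, p1, p2, k3] as OpenCV has them; the pictures are not rectified), "rvec" (rotation vector, rad) and "tvec" (3), from world to camera coordinates, as OpenCV has them; the wrist camera has in their place "tool_from_camera" (4x4, takes a point from camera to tool coordinates, whose origin is the TCP and whose axes are the flange's). Camera axes: x right, y down, z forward; pixel columns grow to the right and rows downward; lengths in m; the calibration is good to about 2 mm. A picture is of the moment at which its call begins: read the wrist's pose just before it. There is no depth.
- ticket.close_job(): hands the job in; it is judged then, once.
Trained networks look in a picture, given as the dict that the camera call returned (one of the last four; its "shot" number tells which), for a name from the list of things; names that differ only in an ending like _2 or _b are one class to them, and where a whole thing is asked for, a point or a joint stands for the part that bears it (a point fixed in the world has none). Each returns a list of dicts, best first, with "confidence" (0 to 1); they miss things now and then, are a little off and sometimes report something else, mostly with a low value. They report only what shows in the picture. A call takes as long as a camera call.
- finder.silhouettes(picture, label): "region" (420x560 bool, what is visible of it) and "uv" ([column, row] in pixels, amid what is visible of it).
The state is a dict: "time": time; "q": joint angles; "qd": joint speeds; "tau": joint torques, N m; "tcp_pos": TCP position; "eef_rot": TCP orientation; "ft_force": force on the tool from outside, world axes, zero at the start; "moment": the same for the moment, N m; "finger_gap": opening from 0.0 (shut) to 1.0 (fully open); "grasp_force": force on a finger pad.
Only numpy, scipy, OpenCV 4.12 (cv2) and the standard library are available. Lean on these libraries where they do the work, as an engineer would, in place of code of your own. Each camera call takes 0.05 s, during which the arm holds its last target. There are 200 camera calls.

## Task

Put me down for the green lunch: take the green tag out of the stand and push it through the slot in the top of the collection box, so that it drops all the way inside. Leave the other two tags in the stand.

Things in the scene. Friction and masses are not known exactly. Their poses are not given: they have to be found in the camera images.
- green_tag_center (a point): Centre of the green tag: a loose rigid plastic plate 10 mm thick (its x), 50 wide (its y), 80 tall (its z, up), about 40 g. It stands upright in a pocket of a fixed dark wooden stand, 30 mm high, that holds its lowest 24 mm with 2 mm slack; the upper 56 mm are free. Both broad faces are clear of the other tags: pinch it from above across its 10 mm, near its top edge.
- yellow_tag_center (a point): Centre of the yellow tag, same shape and axes; it stays in the stand. The three tags stand in one row along the stand, edge beside edge, 66 mm between centres, in any order.
- blue_tag_center (a point): Centre of the blue tag, same shape and axes; it stays in the stand.
- slot_mouth (a point): Centre of the mouth of the grey flared collar on the collection box, 129 mm above the worktop; x across the slot, y along it, z up. The mouth, 42 (x) by 90 (y) mm, narrows over 14 mm to the slot, 18 by 66 mm, in the 6 mm lid. Box: fixed, light wood, 80 (x) by 110 (y) by 115 mm high, hollow, 104 mm deep inside; a tag let go upright with its foot through the slot drops in.

How it is judged (in metres and radians):
At the end, for the whole second after the job is handed in: The green tag is wholly inside the collection box (its centre at least 65 mm below the mouth, within 40 mm of the mouth's centre across the slot and 55 mm along it), and the yellow and blue tags stand in the stand, within 15 mm of where they began (z of green_tag_center in the frame of slot_mouth below -0.065 m and x of green_tag_center in the frame of slot_mouth between -0.04 and 0.04 m and y of green_tag_center in the frame of slot_mouth between -0.055 and 0.055 m and distance of each of yellow_tag_center, blue_tag_center from where it was at the start of the episode below 0.015 m); the robot touches nothing.
It fails at once if the yellow or the blue tag is lifted out of the stand (height (world z) of any of yellow_tag_center, blue_tag_center above 0.072 m).
It also fails if it takes over 29 s, if anything falls off the work surface, if the arm or the gripper's body presses on something with over 40 N, if the wrist force passes 120 N, or if a joint passes its speed limit or range.

## Working session

There is one attempt and no reset: what is moved stays moved. The work goes in short steps, Python scripts to look and compute and a tool call to move; the robot and the scene stay as the last step left them, time stands still between calls to the robot, and variables do not carry over. Pictures are saved under pics/ and viewed, at most 10 in all, crops included, and the job is handed in when it is done.

Besides the shell and the picture viewer there is one more tool, called after "Emit:" by a JSON object that holds its "name" and its "arguments". arm_command: Moves the arm, as the interface text tells. Its arguments: {"type":"object","properties":{"delta_pos":{"type":"array","items":{"type":"array","items":{"type":"number"}}},"rot":{"type":"array","items":{"type":"array","items":{"type":"number"}}},"claw":{"type":"array","items":{"type":"number"}},"squeeze":{"type":"number"}},"required":["delta_pos","rot","claw"]}

```bash
mkdir -p pics
cat > h.py <<'E'
import numpy as np, cv2
from station import status,cams,ticket,finder,manip
def K(p):
    f=p["image"].shape[0]/2/np.tan(np.radians(p["vfov"])/2)
    return np.array([[f,0,p["cx"]],[0,f,p["cy"]],[0,0,1.]])
def rays(p,uv,obs=None):
    n=cv2.undistortPoints(np.array(uv,float).reshape(-1,1,2),K(p),np.array(p["dist_coeffs"],float)).reshape(-1,2)
    d=np.c_[n,np.ones(len(n))]
    if "rvec" in p:
        R=cv2.Rodrigues(np.array(p["rvec"],float))[0]; return -R.T@np.array(p["tvec"],float).ravel(), d@R
    from scipy.spatial.transform import Rotation as Ro
    T=np.array(p["tool_from_camera"]); Rt=Ro.from_euler('xyz',obs["eef_rot"],degrees=True).as_matrix()
    return Rt@T[:3,3]+obs["tcp_pos"], d@(Rt@T[:3,:3]).T
def onz(p,uv,z,obs=None):
    o,d=rays(p,uv,obs); return o+d*((z-o[2])/d[:,2])[:,None]
def save(p,n): cv2.imwrite(f"pics/{n}.png",p["image"][:,:,::-1])
E
python3 - <<'E'
from h import *
o=status.get_obs(); print({k:np.round(v,3) for k,v in o.items()}, manip.grasp_offset)
for c in ["scene","top"]:
    p=cams.read_camera(c); save(p,c+"0")
    if "rvec" in p: print(c,rays(p,[[280,210]]))
    for l in ["green_tag_center","yellow_tag_center","blue_tag_center","slot_mouth"]:
        for r in finder.silhouettes(p,l)[:2]: print(c,l,r["confidence"],r["uv"],r["region"].sum(),onz(p,[r["uv"]],.129 if 's'==l[0] else .06).round(3))
E
```

```text
{'time': np.float64(0.0), 'q': array([73.803, 26.898, -2.783, 87.875,  1.381, 65.377, -4.715]), 'qd': array([ 0.018, -0.015, -0.094,  0.061,  0.011, -0.049, -0.111]), 'tau': array([-1.0000e-03, -5.1031e+01, -4.7000e-02, -2.3772e+01,  1.1000e-02,
        7.0000e-03,  0.0000e+00]), 'tcp_pos': array([ 0.169, -0.653,  0.23 ]), 'eef_rot': array([-1.79885e+02,  5.00000e-03,  1.45430e+01]), 'ft_force': array([-0.066, -0.226,  0.535]), 'moment': array([-0.024,  0.   , -0.044]), 'grasp_force': np.float64(0.0), 'finger_gap': np.float64(1.001)} 0.0187
scene (array([0.01707741, 0.35237213, 0.77312474]), array([[ 0.57193179, -0.33696543, -0.74803546]]))
scene green_tag_center 0.88 [215.6, 293.1] 483 [[0.449 0.219 0.06 ]]
scene blue_tag_center 0.56 [167.5, 247.9] 388 [[0.578 0.257 0.06 ]]
scene slot_mouth 0.57 [339.6, 236.2] 4427 [[0.411 0.002 0.129]]
top (array([0.42721537, 0.05236405, 1.19955588]), array([[ 0.10024316,  0.00600527, -0.99498026]]))
top green_tag_center 0.58 [210.6, 248.9] 167 [[0.455 0.216 0.06 ]]
top yellow_tag_center 0.57 [201.6, 220.3] 187 [[0.519 0.237 0.06 ]]
top blue_tag_center 0.54 [192.9, 192.6] 226 [[0.583 0.258 0.06 ]]
top slot_mouth 0.7 [329.4, 247.4] 1899 [[ 0.455 -0.045  0.129]]
```

View pics/scene0.png

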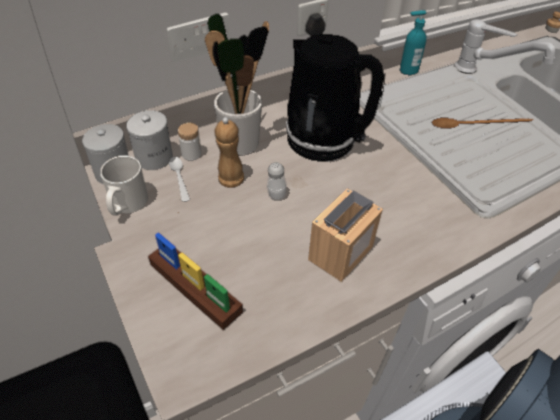

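View pics/top0.png

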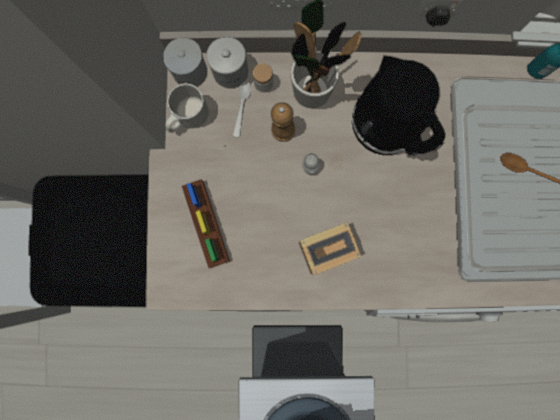

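The scene view shows the stand at left with the green tag at the near end (215,293), then yellow and blue; the box with its collar is at (345,215). The top view agrees (green at 211,249; collar at 331,247). The network positions fit the 66 mm spacing.

Emit:
{"name": "arm_command", "arguments": {"delta_pos": [[0.03,0.05,0.03],[0.06,0.1,0.05],[0.1,0.14,0.05],[0.14,0.19,0.05],[0.18,0.24,0.05],[0.21,0.29,0.05],[0.25,0.34,0.05],[0.28,0.39,0.05],[0.3,0.44,0.05],[0.31,0.5,0.05],[0.31,0.56,0.05],[0.31,0.56,0.05]], "rot": [[0,0,0],[0,0,0],[0,0,0],[0,0,0],[0,0,0],[0,0,0],[0,0,0],[0,0,0],[0,0,0],[0,0,0],[0,0,0],[0,0,0]], "claw": [100,100,100,100,100,100,100,100,100,100,100,100], "squeeze": 40}}

```text
time: 2.0
tcp_pos: [0.4798, -0.0878, 0.282]
eef_rot: [-180.0, -0.1, 15.1]
ft_force: [-1.0, -0.2, 0.1]
finger_gap: 0.997
grasp_force: 0.0
```

Run:
```python
from h import *
o=status.get_obs(); print(o["time"],o["q"].round(1) if hasattr(o["q"],'round') else o["q"],o["tcp_pos"],o["eef_rot"])
p=cams.read_camera("wrist"); save(p,"w1"); print(np.round(p["tool_from_camera"],3))
for l,z in [("slot_mouth",.129),("green_tag_center",.086)]:
    for r in finder.silhouettes(p,l)[:2]:
        print(l,r["confidence"],r["uv"],r["region"].sum(),onz(p,[r["uv"]],z,o).round(4))
        v,u=np.nonzero(r["region"]); P=onz(p,np.c_[u,v],z,o)[:,:2].astype(np.float32)
        print(cv2.minAreaRect(P*1000))
```

```text
2.0 [ 27.7   8.2 -24.6 107.6   3.7  64.9 -73.2] [ 0.47976684 -0.08784155  0.2819541 ] [-1.79966772e+02 -7.92134492e-02  1.51159490e+01]
[[-0.    -0.956 -0.295  0.074]
 [ 1.    -0.001  0.001 -0.001]
 [-0.001 -0.295  0.956 -0.143]
 [ 0.     0.     0.     1.   ]]
slot_mouth 0.9 [240.1, 203.7] 7731 [[ 0.4627 -0.0474  0.129 ]]
((462.0186767578125, -46.135467529296875), (88.05791473388672, 104.48826599121094), 20.993104934692383)
slot_mouth 0.64 [39.6, 146.5] 1775 [[0.4684 0.1634 0.129 ]]
((470.74493408203125, 160.12059020996094), (42.863182067871094, 47.0088996887207), 20.50703239440918)
green_tag_center 0.8 [39.7, 144.1] 1806 [[0.4592 0.197  0.086 ]]
((459.0218505859375, 193.4730224609375), (49.641845703125, 54.18995666503906), 19.953365325927734)
green_tag_center 0.57 [24.4, 90.1] 2069 [[0.5148 0.2167 0.086 ]]
((517.9841918945312, 214.2011260986328), (49.105430603027344, 58.980648040771484), 11.045570373535156)
```

View pics/w1.png

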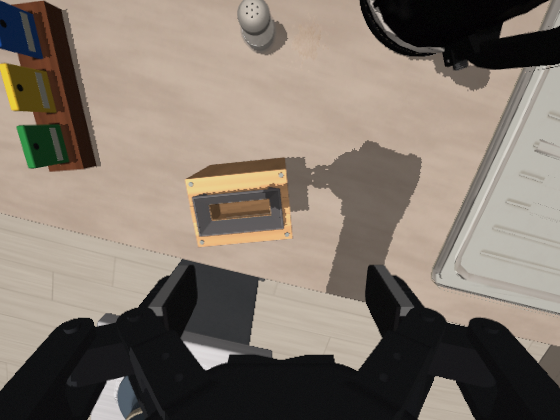

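The wrist view shows the grey collar at about (242,210), its slot at (241,210), and the green tag at (42,146). I'll take the mouth measurement from this and move on to the tag.

Emit:
{"name": "arm_command", "arguments": {"delta_pos": [[0,0.06,-0.02],[-0.005,0.12,-0.04],[-0.01,0.18,-0.06],[-0.015,0.24,-0.08],[-0.025,0.29,-0.09],[-0.025,0.29,-0.09]], "rot": [[0,0,1],[0,0,2],[0,0,3],[0,0,3],[0,0,3],[0,0,3]], "claw": [100,100,100,100,100,100]}}

```text
time: 2.9
tcp_pos: [0.4535, 0.1995, 0.1906]
eef_rot: [-179.9, 0.1, 17.9]
ft_force: [0.4, -0.6, -0.3]
finger_gap: 1.002
grasp_force: 0.0
```

Run:
```python
from h import *
p0=cams.read_camera("top")
o=status.get_obs(); print(o["time"],o["q"].round(1),o["tcp_pos"],o["eef_rot"])
p=cams.read_camera("wrist"); save(p,"w2")
for l,z in [("green_tag_center",.086),("yellow_tag_center",.086),("blue_tag_center",.086)]:
    for r in finder.silhouettes(p,l)[:1]:
        v,u=np.nonzero(r["region"]); 
        R=cv2.minAreaRect(onz(p,np.c_[u,v],z,o)[:,:2].astype(np.float32)*1000)
        print(l,r["confidence"],r["uv"],onz(p,[r["uv"]],z,o).round(4),R)
# mouth from w1 corners
import types
o1=dict(tcp_pos=np.array([.47977,-.08784,.28195]),eef_rot=[-179.967,-.079,15.116])
P=onz(p,[[193,193],[287,184],[290,233],[200,238]],.129,o1)[:,:2]; print(P.round(4),P.mean(0))
d=P[1]+P[2]-P[0]-P[3]; print(np.degrees(np.arctan2(d[1],d[0])),np.linalg.norm(d)/2)
P=onz(p,[[210,208],[271,203]],.115,o1)[:,:2]; d=P[1]-P[0];print(P.mean(0),np.degrees(np.arctan2(d[1],d[0])),np.linalg.norm(d))
```

```text
2.95 [   1.5   16.   -35.2  112.8   11.3   54.6 -111.6] [0.45464469 0.19681485 0.19081046] [-1.79994799e+02  6.02279249e-02  1.76166352e+01]
green_tag_center 0.92 [259.8, 199.5] [[0.4591 0.2182 0.086 ]] ((457.6377868652344, 215.04708862304688), (58.09735870361328, 13.988572120666504), 18.85623550415039)
yellow_tag_center 0.68 [259.6, 130.9] [[0.5146 0.2348 0.086 ]] ((514.1978149414062, 234.7654571533203), (49.95726013183594, 13.51648998260498), 19.69091796875)
blue_tag_center 0.93 [255.8, 49.4] [[0.5716 0.2547 0.086 ]] ((572.3388061523438, 254.09950256347656), (56.44496154785156, 13.135740280151367), 18.982786178588867)
[[ 0.4612  0.0026]
 [ 0.4958 -0.0893]
 [ 0.4447 -0.1068]
 [ 0.4135 -0.0136]] [ 0.45380019 -0.05179193]
-70.43987979612166 0.0982637699972612
[ 0.45659984 -0.04717768] -70.08336004900033 0.06779454797845068
```

View pics/w2.png

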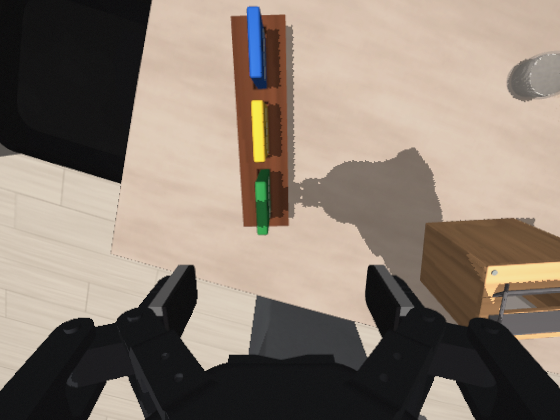

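The wrist view shows the green tag's top at about (261,200), yellow at (259,131), blue at (255,50). All measurements put green near (0.456, 0.216) with row yaw 19°.

Emit:
{"name": "arm_command", "arguments": {"delta_pos": [[0.001,0.019,-0.03],[0.001,0.019,-0.07],[0.001,0.019,-0.11],[0.001,0.019,-0.138],[0.001,0.019,-0.138],[0.001,0.019,-0.138],[0.001,0.019,-0.138],[0.001,0.019,-0.138],[0.001,0.019,-0.138],[0.001,0.019,-0.138],[0.001,0.019,-0.138]], "rot": [[0,0,1.5],[0,0,1.5],[0,0,1.5],[0,0,1.5],[0,0,1.5],[0,0,1.5],[0,0,1.5],[0,0,1.5],[0,0,1.5],[0,0,1.5],[0,0,1.5]], "claw": [100,100,100,100,100,0,0,0,0,0,0], "squeeze": 40}}

```text
time: 4.53
tcp_pos: [0.4559, 0.2158, 0.0539]
eef_rot: [180.0, -0.1, 19.0]
ft_force: [0.2, -0.2, 6.5]
finger_gap: 0.111
grasp_force: 41.0
```

Emit:
{"name": "arm_command", "arguments": {"delta_pos": [[0,0,0.02],[0,0,0.06],[0,0,0.11],[0,0,0.16],[0,-0.03,0.17],[0,-0.06,0.17],[0,-0.09,0.17],[0,-0.13,0.17],[0,-0.17,0.17],[0,-0.2,0.17],[0,-0.23,0.17],[0,-0.262,0.17]], "rot": [[0,0,0],[0,0,0],[0,0,0],[0,0,8],[0,0,18],[0,0,28],[0,0,38],[0,0,48],[0,0,58],[0,0,68],[0,0,78],[0,0,88]], "claw": [0,0,0,0,0,0,0,0,0,0,0,0]}}

```text
time: 6.02
tcp_pos: [0.4551, -0.0473, 0.223]
eef_rot: [-180.0, -0.0, 107.4]
ft_force: [0.7, 0.5, -0.4]
finger_gap: 0.113
grasp_force: 40.1
```

Emit:
{"name": "arm_command", "arguments": {"delta_pos": [[0,0,0],[0,0,0]], "rot": [[0,0,2.5],[0,0,2.5]], "claw": [0,0]}}

```text
time: 6.28
tcp_pos: [0.4551, -0.0466, 0.223]
eef_rot: [-180.0, -0.0, 109.5]
ft_force: [-0.3, 0.8, -0.1]
finger_gap: 0.11
grasp_force: 40.1
```

Run:
```python
from h import *
p0=cams.read_camera("top")
save({"image":cv2.resize(p0["image"][180:320,260:400],None,fx=4,fy=4)},"t3")
o=status.get_obs(); print(o["time"],o["q"].round(1),o["tcp_pos"],o["eef_rot"],o["finger_gap"])
p=cams.read_camera("wrist"); save(p,"w3")
for l,z in [("green_tag_center",o["tcp_pos"][2]+.033),("slot_mouth",.129)]:
    for r in finder.silhouettes(p,l)[:1]:
        v,u=np.nonzero(r["region"]); 
        print(l,r["confidence"],r["uv"],onz(p,[r["uv"]],z,o).round(4),cv2.minAreaRect(onz(p,np.c_[u,v],z,o)[:,:2].astype(np.float32)*1000))
np.save("o3.npy",o,allow_pickle=True)
```

```text
6.325 [ 40.7  11.2 -44.9 114.7   9.4  57.6  10.8] [ 0.45521859 -0.04620612  0.22306156] [-1.79976624e+02 -2.42530898e-02  1.09514562e+02] 0.11104969275789171
green_tag_center 0.59 [278.0, 282.6] [[ 0.4494 -0.0361  0.2561]] ((451.2558898925781, -37.715362548828125), (10.122377395629883, 70.43587493896484), 18.859399795532227)
slot_mouth 0.61 [273.2, 196.0] [[ 0.4424 -0.0316  0.129 ]] ((449.177734375, -40.18714904785156), (75.79800415039062, 109.30616760253906), 20.886754989624023)
```

View pics/w3.png

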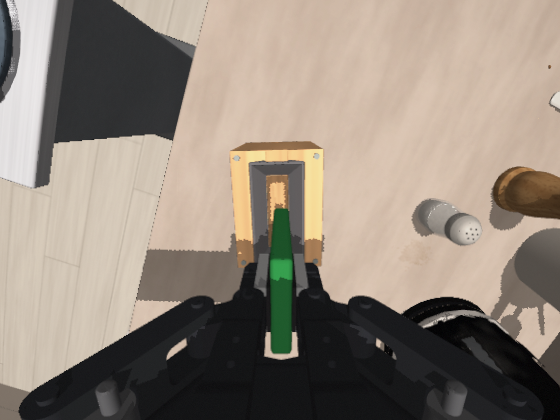

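The held tag runs from foot (282,208) to top (282,352). The collar's front rim is at about (250..305,163) and the slot's front edge at (268..289,178), so I'm comparing them in the tool frame.

Run:
```python
from h import *
from scipy.spatial.transform import Rotation as Ro
o=np.load("o3.npy",allow_pickle=True).item()
p=cams.read_camera("wrist")
R=Ro.from_euler('xyz',o["eef_rot"],degrees=True).as_matrix()
def t(uv,z): return ((onz(p,uv,z,o)-o["tcp_pos"])@R*1000).round(1)[:,:2].tolist()
print("mouth front corners",t([[250,163],[304,162]],.129))
print("slot front corners",t([[268,177],[288,176]],.115), t([[268,200],[290,200]],.115))
print("box front top corners",t([[232,151],[323,149]],.115))
print("tag foot front",t([[275,210],[288,210]],.176)); print("tag top back/front",t([[271,352],[292,352],[271,265],[292,265]],.256))
```

```text
mouth front corners [[45.4, -25.7], [46.2, 17.9]]
slot front corners [[31.5, -11.9], [32.4, 5.4]] [[10.9, -12.2], [10.9, 7.3]]
box front top corners [[53.7, -42.1], [55.4, 34.8]]
tag foot front [[19.9, -4.8], [19.8, 4.0]]
tag top back/front [[-25.3, -5.5], [-25.3, 4.3], [19.8, -5.0], [19.8, 3.7]]
```

Emit:
{"name": "arm_command", "arguments": {"delta_pos": [[-0.0036,0.0014,0],[-0.0036,0.0014,-0.02],[-0.0036,0.0014,-0.04],[-0.0036,0.0014,-0.055],[-0.0036,0.0014,-0.07],[-0.0036,0.0014,-0.085],[-0.0036,0.0014,-0.085]], "rot": [[0,0,0],[0,0,0],[0,0,0],[0,0,0],[0,0,0],[0,0,0],[0,0,0]], "claw": [0,0,0,0,0,0,0]}}

```text
time: 7.4
tcp_pos: [0.4511, -0.0449, 0.1372]
eef_rot: [-179.9, -0.1, 109.6]
ft_force: [0.6, 0.8, -0.2]
finger_gap: 0.111
grasp_force: 40.1
```

No contact force and at full depth, so I release and retreat.

Emit:
{"name": "arm_command", "arguments": {"delta_pos": [[0,0,0],[0,0,0],[0,0,0],[0,0,0],[0,0,0.04],[0,0,0.09],[0,0,0.12],[0,0,0.12],[0,0,0.12]], "rot": [[0,0,0],[0,0,0],[0,0,0],[0,0,0],[0,0,0],[0,0,0],[0,0,0],[0,0,0],[0,0,0]], "claw": [60,60,60,60,60,60,60,60,60]}}

```text
time: 8.52
tcp_pos: [0.4512, -0.0451, 0.2575]
eef_rot: [-179.9, -0.0, 109.5]
ft_force: [-0.8, 0.0, -0.7]
finger_gap: 0.602
grasp_force: 0.0
```

Run:
```python
from h import *
o=status.get_obs(); print(o["time"],o["tcp_pos"],o["finger_gap"],o["ft_force"])
p=cams.read_camera("wrist"); save(p,"w4")
q=cams.read_camera("scene"); save(q,"s4")
for c,l in [(p,"green_tag_center"),(q,"green_tag_center"),(q,"yellow_tag_center"),(q,"blue_tag_center")]:
    for r in finder.silhouettes(c,l)[:1]: print(l,r["confidence"],r["uv"],r["region"].sum())
```

```text
8.525 [ 0.45119986 -0.04513731  0.2575206 ] 0.6023609395506565 [-0.77628575  0.0478824  -0.66069611]
green_tag_center 0.93 [280.7, 193.6] 378
blue_tag_center 0.63 [168.0, 246.0] 448
```

View pics/w4.png

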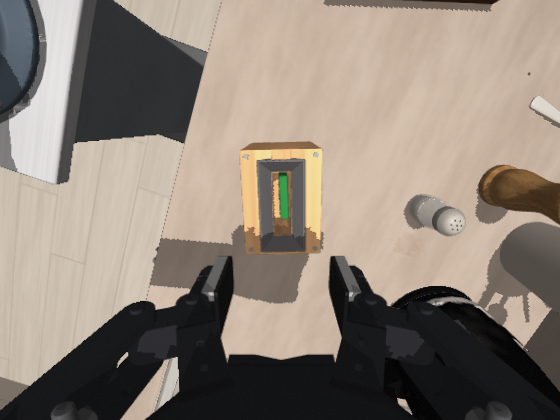

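View pics/s4.png

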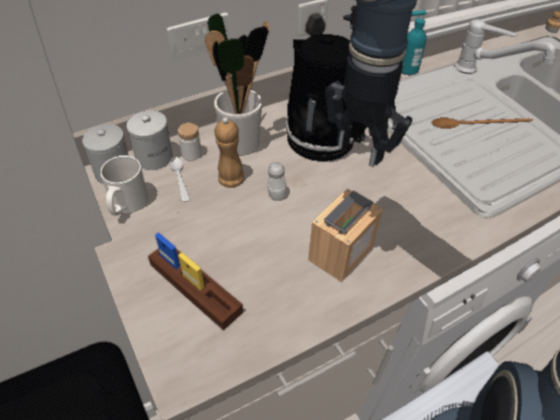

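The wrist view shows the green tag down inside the slot (285,197). Its 45 px length matches a 50 mm tag standing on the box floor. In the scene view yellow and blue are unmoved and nothing sticks out of the collar.

```bash
python3 -c "
from station import ticket; print(ticket.close_job())"
```

```text
the job is handed in; nothing more can be done
None
```

The green tag is inside the collection box, the yellow and blue tags are still standing in the stand, and I've handed the job in; no verdict came back, so this is judged from the last camera views.

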